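# Put the fitting lid on the onion tub

### The arm

A 6-joint arm with a two-finger parallel gripper is mounted at the origin on the work surface. World frame = base frame: x ahead of the robot, y to its left, z up, the work surface at z = 0. Lengths are in mm, angles in rad, forces in N, time in s.
With the tool pointing down it reaches from about 150 to 775 mm from the base axis. Payload 6.1 kg.
Tool frame: the origin (TCP) lies midway between the tips of the shut fingers; the grasp point (between the pads) lies 19 mm behind it; z points along the fingers, y is the line along which they close (so a half turn about z gives the same grasp; the last joint's range is limited). The gripper opens to 85 mm and grips with 20 to 120 N. Pads are 22 mm wide; open, the fingers measure 114 mm over their backs; the gripper's body (76 mm by 85 mm) begins 54 mm behind the grasp point. The pads swing forward as they close: fully open they stand 13 mm farther back than shut.
Start: joints at [1.144, 0.126, -0.04, 1.405, 0, 1.571], TCP at [217.321, 477.891, 231.295] pointing down, gripper open.
Joint ranges: [-2.72, 2.72], [-0.95, 1.95], [-1.27, 1.35], [-1.78, 2.02], [-1.46, 1.47], [-3.14, 3.14]. Speed limits (rad/s): [2.39, 2.39, 3.01, 3.14, 3.14, 3.14].

### API

Orientations are given as a unit quaternion [w, x, y, z].
In Python, from rig import arm gives the robot as it stands.
- The arm moves only by the tool servo_tool, never from a script. Its argument "steps" is a list of rows, each a list of 7 numbers: the shift along the tool's x, y, z in m, then the turn, a rotation vector about the tool's x, y, z in degrees, then the closure, from -1 (fully open) to 1 (shut). A call has 1 to 8 rows; each row is the pose to reach, as a shift and turn from the pose commanded when the call began, along the tool's axes at that moment; what a row does not reach only later rows make up. A row lasts 1/10 s, in which the tool goes at most 50 mm and 8.59 degrees, less where a joint would pass 70% of its speed; a pose out of reach is approached as far as the arm can. A call with a gripper value outside its range is refused whole. The fingers move at their own pace and stop on an object; "newtons" is the grip in N (left out, the last holds). Time passes only in rows, so rows that repeat a pose let the fingers close. It gives the time, the measured TCP pose, the force, the opening and the grip force at its end, in the units of the state.
- arm.sense(): the state, without advancing time (a new reading comes with each control period).
- arm.camera(name): name is "scene" or "top" or "wrist"; returns the picture (400x640x3 uint8, blue, green, red); there is no depth.
- arm.calibration(name): a dict with "fx", "fy", "cx", "cy" (pixels), "extrinsics" (4x4, takes a point from camera to world coordinates). Camera axes: x right, y down, z forward; pixel columns grow to the right and rows downward; lengths in mm; the calibration is good to about 2 mm. A picture is of the moment at which its call begins: read the wrist's pose just before it. calibration takes no time and is no camera call; for the wrist camera it gives the pose at the moment of the call.
- arm.job_done(): hands the job in; it is judged then, once.
Trained networks look in the newest picture that a camera, given by its name, has taken for a name from the list of things; names that differ only in an ending like _2 or _b are one class to them, and where a whole thing is asked for, a point or a joint stands for the part that bears it (a point fixed in the world has none). Each returns a list of dicts, best first, with "p" (0 to 1); they miss things now and then, are a little off and sometimes report something else, mostly with a low value. They report only what shows in the picture. A call takes as long as a camera call. They do not tell look-alikes from the thing itself.
- arm.cut_out(target, camera): "region" (400x640 bool, what is visible of it) and "at" ([row, column] in pixels, amid what is visible of it).
The state is a dict: "clock": time; "q": joint angles; "dq": joint speeds; "tau": joint torques, N m; "ee_pos": TCP position; "orientation": TCP orientation; "ft_force": force on the tool from outside, world axes, zero at the start; "ft_torque": the same for the moment, N m; "grip_width": opening from 0.0 (shut) to 1.0 (fully open); "gripper_force": force on a finger pad.
Only numpy, scipy, OpenCV 4.12 (cv2) and the standard library are available. Lean on these libraries where they do the work, as an engineer would, in place of code of your own. Each camera call takes 0.05 s, during which the arm holds its last target. There are 200 camera calls.

### The job

Take the larger of the two white lids and lay it flat on the steel tub of peeled onions to cover it, centred and squared up with the tub so that it overhangs about equally all round. Set it down on the rim rather than dropping it, leave the tub standing where it is and leave the smaller lid lying where it is.

Things in the scene. Friction and masses are not known exactly. Their poses are not given: they have to be found in the camera images.
- tub: Open rectangular stainless-steel tub with six peeled onions in it, 150 mm long (its x axis) by 110 mm wide (y) by 65 mm high (z up), walls 4 mm; the onions lie below the rim. Loose on the table, about 0.75 kg. Origin: centre of its underside; the rim is 65 mm above it.
- lid: The larger lid: a flat white plastic plate 180 mm long (its x axis) by 140 mm wide (y) by 6 mm thick, flat underneath, lying on the table with its grip upward, about 0.18 kg. The grip is an upright solid bar at the middle of the top, 70 mm long (along x), 16 mm thick (along y), standing 34 mm above the plate: its top is 40 mm above the origin. Origin: centre of the underside; z up. The same turned by half a turn.
- small_lid: The smaller lid, for another tub, to be left alone: the same white plastic, 120 mm long (x) by 90 mm wide (y) by 6 mm thick, with a grip bar 50 mm long (x), 16 mm thick, its top 40 mm above the origin. Origin: centre of the underside; z up. Tub and two lids lie in three places, left, middle and right, in any order and turned by up to 45 degrees.
Not all that is in view belongs to the job. Several things have the shape of the tub; the one meant has the colours described above.

How it is judged (in metres and radians):
At the end, for the whole second after the job is handed in: The larger lid rests flat on the tub's rim, grip up, its centre within 15 mm of the tub's centre and its long side within 10 degrees of the tub's; lid and tub are at rest, the tub stands upright within 40 mm of where it was, and the smaller lid is within 30 mm of where it was (horizontal distance between lid and tub below 0.015 m and angle between the x axis of lid and the x axis of tub, either way round below 0.175 rad and z of lid in the frame of tub between 0.061 and 0.069 m and angle between each of lid, tub's own z axis and vertical below 0.06 rad and linear speed of each of lid, tub below 0.02 m/s and distance of tub from where it was at the start of the episode below 0.04 m and distance of small_lid from where it was at the start of the episode below 0.03 m); the robot touches nothing.
It fails at once if the small lid is moved by more than 30 mm (distance of small_lid from where it was at the start of the episode above 0.03 m).
It fails at once if the tub is moved by more than 40 mm (distance of tub from where it was at the start of the episode above 0.04 m).
It fails at once if the lid is let go and falls from more than about 40 mm (contact force between the fingers and lid below 0.05 N and linear speed of lid above 0.9 m/s).
It also fails if it takes over 40 s, if anything falls off the work surface, if the arm or the gripper's body presses on something with over 40 N, if the wrist force passes 120 N, or if a joint passes its speed limit or range.

## Working session

There is one attempt and no reset: what is moved stays moved. The work goes in short steps, Python scripts to look and compute and a tool call to move; the robot and the scene stay as the last step left them, time stands still between calls to the robot, and variables do not carry over. Pictures are saved under pics/ and viewed, at most 10 in all, crops included, and the job is handed in when it is done.

Besides the shell and the picture viewer there is one more tool, called after "Emit:" by a JSON object that holds its "method" and its "body". servo_tool: Moves the arm, as the interface text tells. Its arguments: {"type":"object","properties":{"steps":{"type":"array","items":{"type":"array","items":{"type":"number"}}},"newtons":{"type":"number"}},"required":["steps"]}

```bash
mkdir -p pics; cat > h.py <<'E'
import numpy as np, cv2
from rig import arm
def ray(cam,px,z,cal=None):
    c=cal or arm.calibration(cam); T=np.array(c["extrinsics"])
    px=np.atleast_2d(px).astype(float) # col,row
    d=np.c_[(px[:,0]-c["cx"])/c["fx"],(px[:,1]-c["cy"])/c["fy"],np.ones(len(px))]@T[:3,:3].T
    o=T[:3,3]; return (o+d*((z-o[2])/d[:,2])[:,None])[:,:2]
def rect(cam,region,z,cal=None):
    cs,_=cv2.findContours(region.astype(np.uint8),cv2.RETR_EXTERNAL,cv2.CHAIN_APPROX_NONE)
    c=max(cs,key=cv2.contourArea)[:,0]
    w=ray(cam,c,z,cal).astype(np.float32)
    (cx,cy),(a,b),t=cv2.minAreaRect(w)
    if a<b: a,b,t=b,a,t+90
    return np.round([cx,cy,a,b,(t+90)%180-90],1)
E
python3 - <<'E'
from h import *
im=arm.camera("top"); cv2.imwrite("pics/top.png",im)
for n in ["tub","lid","small_lid"]:
    for d in arm.cut_out(n,"top"):
        print(n,round(d["p"],2),d["at"],d["region"].sum(),rect("top",d["region"],65 if n=="tub" else 6))
print(arm.calibration("top"))
E
```

```text
tub 0.98 [275.8, 377.0] 3256 [ 266.2 -225.   153.6  113.3  -72.9]
tub 0.96 [185.8, 486.2] 3345 [ 527.7 -480.4  175.5  123.9  -23.3]
tub 0.67 [160.8, 290.0] 2846 [520.7   5.8 163.6 117.5  -6.8]
lid 0.61 [186.0, 182.7] 3480 [429.1 282.2 177.9 140.4 -18.1]
small_lid 0.68 [199.2, 402.9] 1573 [ 469.4 -284.3  120.7   90.7   42.2]
{'fx': 363.77237876115504, 'fy': 363.77237876115504, 'cx': 321.9815399247603, 'cy': 194.05289246022636, 'extrinsics': array([[ 1.54786248e-01, -9.60440563e-01,  2.31506247e-01,
         2.37375582e+02],
       [-9.87942130e-01, -1.51282287e-01,  3.29244259e-02,
        -1.08686060e+02],
       [ 3.40084038e-03, -2.33811023e-01, -9.72276113e-01,
         9.25662699e+02],
       [ 0.00000000e+00,  0.00000000e+00,  0.00000000e+00,
         1.00000000e+00]])}
```

View pics/top.png

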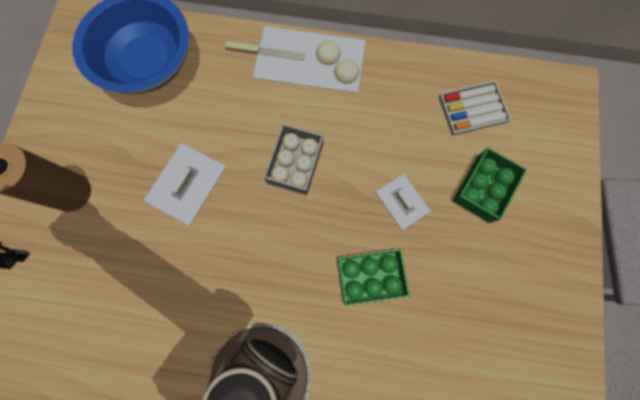

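The three tub candidates are at (col 295,row 158), which is grey with white onions, and (373,277) and (490,185), which are both green. The steel one at (295,158) fits the description. The large lid is at (184,184) and the small one at (403,200). The white board at (310,60) is not a lid. I'll confirm with a crop.

```bash
python3 - <<'E'
from h import *
from scipy.spatial.transform import Rotation as R
im=cv2.imread("pics/top.png"); cv2.imwrite("pics/crop.png",cv2.resize(im[110:240,130:350],None,fx=3.5,fy=3.5,interpolation=cv2.INTER_CUBIC))
s=arm.sense(); q=s["orientation"]; r=R.from_quat(np.r_[q[1:],q[0]]).as_matrix()
print(s["clock"],s["ee_pos"],r.round(3),s["grip_width"])
print("tool shift mm", r.T@(np.array([429,282,200])-s["ee_pos"]), "tool x heading",np.degrees(np.arctan2(r[1,0],r[0,0])))
c=arm.calibration("wrist"); T=np.array(c["extrinsics"]); print(c["fx"],(r.T@(T[:3,3]-s["ee_pos"])).round(),(r.T@T[:3,:3]).round(2))
E
```

```text
0.2 [217.21326653 477.6847446  230.80805642] [[-0.91   0.414 -0.   ]
 [ 0.414  0.91  -0.001]
 [-0.    -0.001 -1.   ]] 1.000124106844649
tool shift mm [-273.79162578  -90.4361362    30.89865704] tool x heading 155.54770372470324
355.37498193972885 [  66.    1. -142.] [[-0.   -0.96 -0.27]
 [ 1.   -0.    0.  ]
 [-0.   -0.27  0.96]]
```

View pics/crop.png

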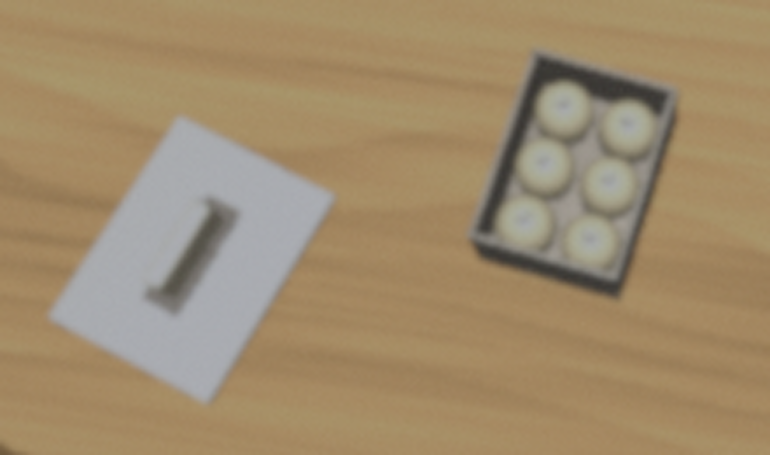

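The crop confirms it: a steel tub with six cream onions at (295,158), and the large white lid with its grip at (184,184). Next I'll move above the lid.

Emit:
{"method": "servo_tool", "body": {"steps": [[-0.274,-0.09,0,0,0,-6.5,-1],[-0.274,-0.09,0,0,0,-6.5,-1],[-0.274,-0.09,0,0,0,-6.5,-1],[-0.274,-0.09,0,0,0,-6.5,-1],[-0.274,-0.09,0,0,0,-6.5,-1],[-0.274,-0.09,0,0,0,-6.5,-1],[-0.274,-0.09,0,0,0,-6.5,-1],[-0.274,-0.09,0,0,0,-6.5,-1]]}}

```text
clock: 1.0
ee_pos: [429.8, 281.8, 231.0]
orientation: [-0.0, 0.157, 0.988, -0.0]
ft_force: [-0.0, 0.2, 0.3]
grip_width: 1.0
gripper_force: 0.0
```

```bash
cat >> h.py <<'E'
from scipy.spatial.transform import Rotation as R
def tool():
    s=arm.sense(); q=s["orientation"]; r=R.from_quat(np.r_[q[1:],q[0]]).as_matrix()
    print("t",round(s["clock"],2),"tcp",np.round(s["ee_pos"],1),"hdg",round(np.degrees(np.arctan2(r[1,0],r[0,0])),1),"tilt",r[:,2].round(3),"w",round(s["grip_width"],3),"F",np.round(s["ft_force"],1))
    return r,np.array(s["ee_pos"])
E
python3 - <<'E'
from h import *
r,p=tool(); c=arm.calibration("wrist"); im=arm.camera("wrist"); cv2.imwrite("pics/w1.png",im)
for n in ["lid","tub"]:
    for d in arm.cut_out(n,"wrist"):
        w=rect("wrist",d["region"],6 if n=="lid" else 65,c)
        print(n,round(d["p"],2),d["at"],w, "shift",(r.T@np.r_[w[:2]-p[:2],0]).round(1))
E
```

```text
t 1.0 tcp [429.8 281.8 231. ] hdg 161.9 tilt [-0.001 -0.    -1.   ] w 1.0 F [-0.   0.2  0.3]
lid 0.69 [165.1, 320.0] [432.9 282.6 180.8 140.3 -19.1] shift [-2.7  1.7 -0. ]
tub 0.71 [291.4, 85.7] [469.7  34.8 146.9  65.7  82.3] shift [-114.6 -222.4   -0. ]
```

View pics/w1.png

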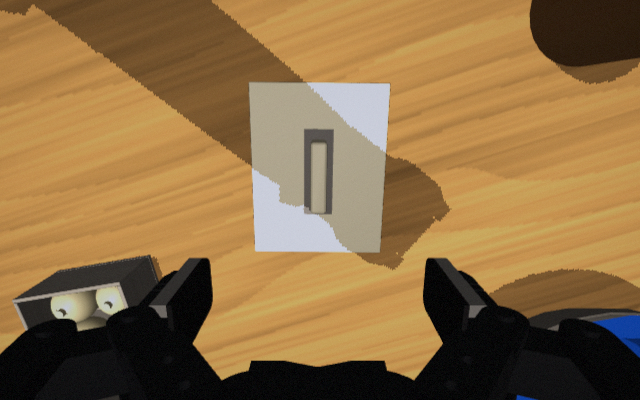

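The picture shows the whole lid (cols 250–390, rows 83–252), with the grip at (318,172). It measures 181x140, so it is the larger one. I'll correct the pose and descend.

Emit:
{"method": "servo_tool", "body": {"steps": [[-0.003,0.002,0.05,0,0,1,-1],[-0.003,0.002,0.1,0,0,1,-1],[-0.003,0.002,0.14,0,0,1,-1],[-0.003,0.002,0.17,0,0,1,-1],[-0.003,0.002,0.195,0,0,1,-1],[-0.003,0.002,0.21,0,0,1,-1],[-0.003,0.002,0.219,0,0,1,-1],[-0.003,0.002,0.219,0,0,1,-1]], "newtons": 50}}

```text
clock: 1.95
ee_pos: [431.7, 283.9, 11.4]
orientation: [-0.001, 0.164, 0.986, -0.001]
ft_force: [0.4, -0.3, 0.4]
grip_width: 0.997
gripper_force: 0.0
```

Emit:
{"method": "servo_tool", "body": {"steps": [[0,0,0,0,0,0,1],[0,0,0,0,0,0,1],[0,0,0,0,0,0,1],[0,0,0,0,0,0,1],[0,0,0,0,0,0,1],[0,0,0,0,0,0,1],[0,0,0,0,0,0,1],[0,0,0,0,0,0,1]]}}

```text
clock: 2.75
ee_pos: [433.3, 283.6, 12.8]
orientation: [0.0, 0.165, 0.986, 0.0]
ft_force: [-0.3, -0.3, 6.4]
grip_width: 0.179
gripper_force: 50.4
```

Emit:
{"method": "servo_tool", "body": {"steps": [[0,0,-0.02,0,0,0,1],[0,0,-0.05,0,0,0,1],[0,0,-0.09,0,0,0,1],[0,0,-0.13,0,0,0,1],[0,0,-0.16,0,0,0,1],[0,0,-0.18,0,0,0,1],[0,0,-0.18,0,0,0,1]]}}

```text
clock: 3.45
ee_pos: [434.0, 284.2, 194.7]
orientation: [0.002, 0.165, 0.986, 0.001]
ft_force: [0.8, -0.0, -2.7]
grip_width: 0.177
gripper_force: 49.5
```

```bash
cat >> h.py <<'E'
from scipy.optimize import minimize
def proj(c,P):
    T=np.linalg.inv(np.array(c["extrinsics"])); q=P@T[:3,:3].T+T[:3,3]
    return np.c_[c["fx"]*q[:,0]/q[:,2]+c["cx"],c["fy"]*q[:,1]/q[:,2]+c["cy"]]
def sil(c,L,W,H,v):
    a=np.radians(v[2]); P=np.array([[sx*L/2,sy*W/2] for sx in(-1,1) for sy in(-1,1)])@np.array([[np.cos(a),np.sin(a)],[-np.sin(a),np.cos(a)]])+v[:2]
    h=cv2.convexHull(proj(c,np.r_[np.c_[P,np.zeros(4)],np.c_[P,np.full(4,H)]]).astype(np.float32))
    m=np.zeros((400,640),np.uint8); cv2.fillConvexPoly(m,np.round(h*16).astype(np.int32),1,shift=4); return m>0
def fit(obs,L,W,H,v0):
    f=lambda v: sum(1-(sil(c,L,W,H,v)&g).sum()/(sil(c,L,W,H,v)|g).sum() for c,g in obs)/len(obs)
    best=None
    for da in(-8,-3,3,8):
        r=minimize(f,v0+np.r_[0,0,da],method="Nelder-Mead",options=dict(initial_simplex=(np.r_[v0]+[0,0,da])+np.array([[-8,-8,-3],[8,0,0],[0,8,3],[0,-5,4]])))
        if best is None or r.fun<best.fun: best=r
    return best.x.round(1),round(best.fun,3)
E
python3 - <<'E'
from h import *
tool(); ct=arm.calibration("top"); cs=arm.calibration("scene")
gt=[d for d in arm.cut_out("tub","top") if abs(d["at"][1]-290)<20][0]["region"]
im=arm.camera("scene"); cv2.imwrite("pics/s1.png",im)
v,e=fit([(ct,gt)],150,110,65,np.array([520,6,-7.])); print("top",v,e)
exp=proj(cs,np.array([[*v[:2],32]]))[0]; print("expect scene px",exp)
for d in arm.cut_out("tub","scene"):
    print(d["p"],d["at"])
    if abs(d["at"][1]-exp[0])+abs(d["at"][0]-exp[1])<25: gs=d["region"]; print("scene",fit([(cs,gs)],150,110,65,v)); print("both",fit([(ct,gt),(cs,gs)],150,110,65,v))
E
```

```text
t 3.45 tcp [434.  284.2 194.7] hdg 161.0 tilt [ 0.003  0.002 -1.   ] w 0.177 F [ 0.8 -0.  -2.7]
top [527.7   8.5  -5.3] 0.049
expect scene px [369.4694413  203.94881254]
0.98 [306.9, 201.7]
0.97 [205.5, 367.7]
scene (array([528.4,   2.5,  -6.7]), np.float64(0.025))
both (array([528.1,   5.7,  -8. ]), np.float64(0.05))
0.89 [200.5, 234.8]
```

View pics/s1.png

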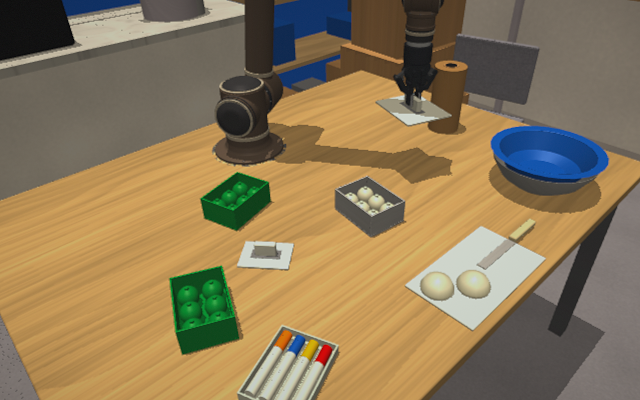

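The lid is held at (413,108), the tub is at (368,205) and the small lid at (265,255). I'll move beside the tub, aligned with it, for one close look.

Emit:
{"method": "servo_tool", "body": {"steps": [[-0.02,-0.007,-0.01,0,0,-2,1],[-0.05,-0.017,-0.02,0,0,-5,1],[-0.08,-0.027,-0.03,0,0,-8,1],[-0.11,-0.037,-0.03,0,0,-10,1],[-0.128,-0.042,-0.03,0,0,-12,1],[-0.133,-0.044,-0.03,0,0,-12,1],[-0.133,-0.044,-0.03,0,0,-12,1],[-0.133,-0.044,-0.03,0,0,-12,1]]}}

```text
clock: 4.4
ee_pos: [543.5, 199.0, 221.2]
orientation: [-0.001, 0.061, 0.998, -0.0]
ft_force: [0.3, -0.5, -2.2]
grip_width: 0.179
gripper_force: 49.3
```

```bash
python3 - <<'E'
from h import *
r,p=tool(); c=arm.calibration("wrist"); im=arm.camera("wrist"); cv2.imwrite("pics/w2.png",im)
for d in arm.cut_out("tub","wrist"):
    print(d["p"],d["at"],d["region"].sum(),fit([(c,d["region"])],150,110,65,np.array([528,5,-7.])))
for d in arm.cut_out("lid","wrist"): print(d["p"],d["at"])
E
```

```text
t 4.4 tcp [543.5 199.  221.2] hdg 173.0 tilt [-0.002 -0.    -1.   ] w 0.179 F [ 0.3 -0.5 -2.2]
0.8 [187.1, 92.6] 21001 (array([530.5,   7.9,  -7.2]), np.float64(0.199))
0.82 [160.5, 318.7]
```

View pics/w2.png

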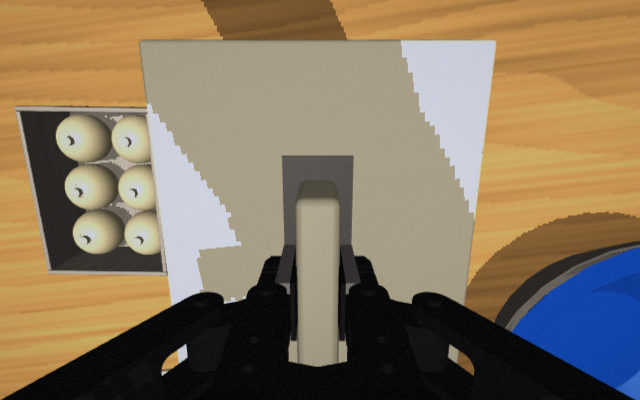

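The picture shows the tub rim corners at (16,107) and (50,271), with top and bottom edges running to (148,107) and (165,272). The held lid's far corners are at (140,41) and (495,41).

```bash
python3 - <<'E'
from h import *
r,p=tool(); c=arm.calibration("wrist")
w=ray("wrist",[[16,107],[50,271],[145,107],[163,272]],65,c)
print(w.round(1)); e=w[0]-w[1]; print("len",np.linalg.norm(e),"ang",np.degrees(np.arctan2(e[1],e[0])))
e/=np.linalg.norm(e); n=np.array([-e[1],e[0]]); ctr=(w[0]+w[1])/2+55*n; print("tub ctr",ctr)
l=ray("wrist",[[140,41],[495,41],[163,222],[474,222]],214.4,c); f=l[1]-l[0]
print("lid w",np.linalg.norm(f),"long ang",np.degrees(np.arctan2(f[1],f[0]))-90)
f/=np.linalg.norm(f); g=np.array([f[1],-f[0]]); g*=np.sign(g@(l[0]-l[2])); lc=(l[0]+l[1])/2-90*g
print("lid ctr",lc,"tcp",p,"in tool",r.T@np.r_[lc-p[:2],0])
s=r.T@np.r_[ctr-lc,0]; print("shift tool",s)
m=np.zeros((400,640),bool)
E
```

```text
t 4.55 tcp [543.7 199.3 222.2] hdg 173.1 tilt [-0.  0. -1.] w 0.183 F [ 1.1 -0.5 -3.3]
[[450.5 -35.2]
 [595.1 -54.4]
 [463.2  68.9]
 [608.8  48.7]]
len 145.94281106003535 ang 172.42863523268184
tub ctr [515.55392153 -99.32651698]
lid w 137.91771716513134 long ang -6.968434469542316
lid ctr [544.21952315 200.10472733] tcp [543.68910784 199.31607479 222.20578776] in tool [-4.31865999e-01  8.46643349e-01 -1.84239267e-04]
shift tool [-7.50104348e+00 -3.00706703e+02  7.44078899e-03]
```

Emit:
{"method": "servo_tool", "body": {"steps": [[-0.002,-0.025,0,0,0,0,1],[-0.004,-0.065,0,0,0,0,1],[-0.006,-0.105,0,0,0,0,1],[-0.008,-0.145,0,0,0,0.5,1],[-0.009,-0.175,0,0,0,0.5,1],[-0.009,-0.19,0,0,0,0.5,1],[-0.009,-0.193,0,0,0,0.5,1],[-0.009,-0.193,0.03,0,0,0.5,1]]}}

```text
clock: 5.35
ee_pos: [532.3, 6.5, 195.9]
orientation: [0.004, 0.065, 0.998, 0.001]
ft_force: [1.1, -0.1, -2.5]
grip_width: 0.177
gripper_force: 49.6
```

Emit:
{"method": "servo_tool", "body": {"steps": [[0,0,0.02,0,0,0,1],[0,0,0.045,0,0,0,1],[0,0,0.065,0,0,0,1],[0,0,0.08,0,0,0,1],[0,0,0.09,0,0,0,1],[0,0,0.096,0,0,0,1],[0,0,0.1,0,0,0,1],[0,0,0.1,0,0,0,1]]}}

```text
clock: 6.15
ee_pos: [530.1, 6.3, 92.3]
orientation: [0.0, 0.065, 0.998, 0.0]
ft_force: [-0.4, 0.2, -2.6]
grip_width: 0.178
gripper_force: 49.5
```

```bash
python3 - <<'E'
from h import *
r,p=tool(); im=arm.camera("scene")
c=arm.calibration("scene"); a=np.radians(-7.4)
def draw(v,L,W,z,col):
    a=np.radians(v[2]);P=np.array([[-1,-1],[1,-1],[1,1],[-1,1]])*[L/2,W/2]@np.array([[np.cos(a),np.sin(a)],[-np.sin(a),np.cos(a)]])+v[:2]
    q=(proj(c,np.c_[P,np.full(4,z)])-[300,130])*5; cv2.polylines(big,[q.astype(np.int32)],True,col,1)
big=cv2.resize(im[130:250,300:440],None,fx=5,fy=5,interpolation=cv2.INTER_CUBIC)
draw([529.5,8,-7.4],150,110,65,(0,0,255)); draw([529.5,8,-7.4],150,110,0,(0,0,255))
draw([p[0],p[1],-7.4],180,140,p[2]-12.8,(255,0,0))
cv2.imwrite("pics/s2.png",big)
E
```

```text
t 6.15 tcp [530.1   6.3  92.3] hdg 172.6 tilt [ 0.  0. -1.] w 0.178 F [-0.4  0.2 -2.6]
```

View pics/s2.png

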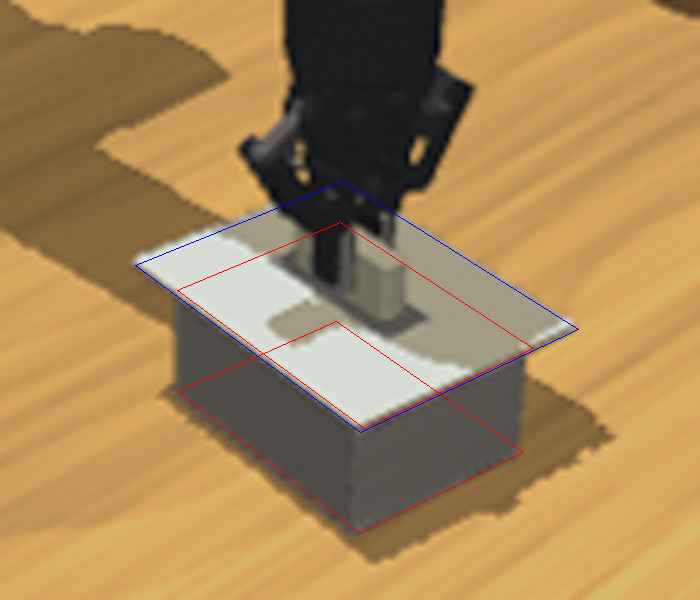

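The held lid matches its predicted outline (blue), and the tub matches the red one to within about 1 px. Lowering gently.

Emit:
{"method": "servo_tool", "body": {"steps": [[0,0,0.005,0,0,0,1],[0,0,0.009,0,0,0,1],[0,0,0.012,0,0,0,1],[0,0,0.014,0,0,0,1],[0,0,0.015,0,0,0,1],[0,0,0.015,0,0,0,1]]}}

```text
clock: 6.8
ee_pos: [530.0, 6.0, 77.9]
orientation: [0.0, 0.065, 0.998, -0.0]
ft_force: [-2.8, -1.1, 3.4]
grip_width: 0.178
gripper_force: 50.2
```

Emit:
{"method": "servo_tool", "body": {"steps": [[0,0,0,0,0,0,0.3],[0,0,0,0,0,0,0],[0,0,0,0,0,0,-0.5],[0,0,0,0,0,0,-1],[0,0,0,0,0,0,-1],[0,0,0,0,0,0,-1],[0,0,0,0,0,0,-1],[0,0,0,0,0,0,-1]]}}

```text
clock: 7.6
ee_pos: [530.0, 6.0, 77.3]
orientation: [0.0, 0.065, 0.998, 0.0]
ft_force: [-0.3, 0.2, 0.2]
grip_width: 0.995
gripper_force: 0.0
```

Emit:
{"method": "servo_tool", "body": {"steps": [[0,0,-0.02,0,0,0,-1],[0,0,-0.05,0,0,0,-1],[0,0,-0.09,0,0,0,-1],[0,0,-0.13,0,0,0,-1],[0,0,-0.16,0,0,0,-1],[0,0,-0.18,0,0,0,-1],[0,0,-0.18,0,0,0,-1]]}}

```text
clock: 8.3
ee_pos: [531.3, 6.1, 260.5]
orientation: [0.003, 0.065, 0.998, 0.0]
ft_force: [0.1, -0.3, 0.1]
grip_width: 0.998
gripper_force: 0.0
```

```bash
python3 - <<'E'
from h import *
r,p=tool(); c=arm.calibration("wrist"); im=arm.camera("wrist"); cv2.imwrite("pics/w3.png",im)
for d in arm.cut_out("lid","wrist"): print(d["p"],d["at"],rect("wrist",d["region"],71,c))
im=arm.camera("scene")
cv2.imwrite("pics/s3.png",cv2.resize(im[130:250,300:440],None,fx=5,fy=5,interpolation=cv2.INTER_CUBIC))
E
```

```text
t 8.3 tcp [531.3   6.1 260.5] hdg 172.5 tilt [ 0.005  0.    -1.   ] w 0.998 F [ 0.1 -0.3  0.1]
0.85 [163.6, 314.3] [530.1   6.6 180.8 140.3  -7.6]
```

View pics/s3.png

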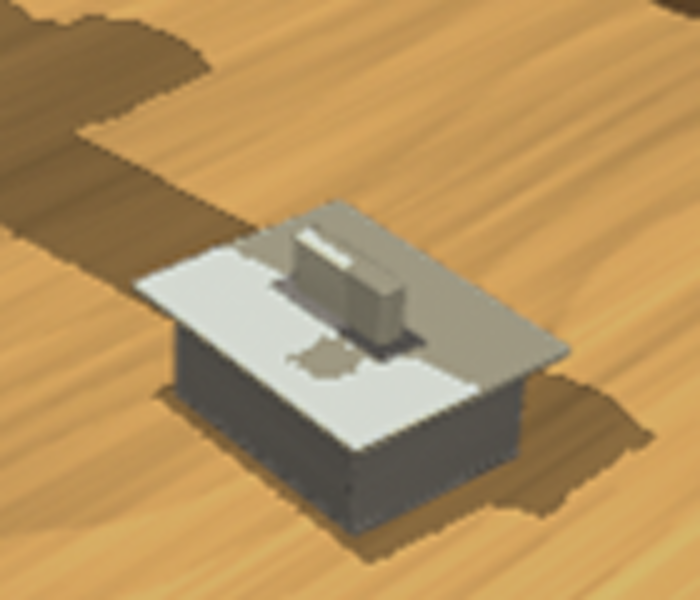

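View pics/w3.png

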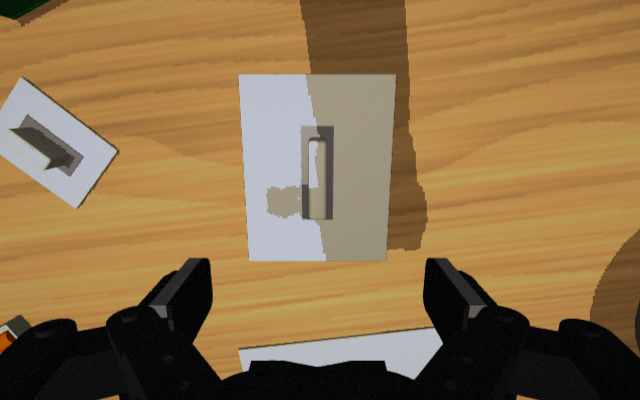

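The lid lies flat on the tub (scene crop, corners (135,287), (355,447), (570,350)). It sits at (530,7), -7.6°, against the tub at about (529,7), -7.4°. The small lid is undisturbed.

```bash
python3 -c "
from rig import arm
print(arm.job_done())"
```

```text
the job is handed in; nothing more can be done
None
```

The larger lid lies flat on the steel tub of onions, by camera measurement within about 2 mm of centre and 1° of square; tub and small lid were left in place, and the job was handed in after about 8.5 s of robot time.

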